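Flip the red length stop down and push the batten home against it

TASK

Set the batten up for cutting to length: flip the red stop on the fence over so that it hangs fully down in front of the fence, then push the batten flat along the bench until it lies flush along the fence with its end up against the red stop. Do it all by pushing with the fingers: do not lift the batten off the bench, do not ram it into the stop, leave the blue stop flipped up, and leave the other things on the bench where they are.

Things in the scene. Friction and masses are not known exactly. Their poses are not given: they have to be found in the camera images.
- fence: Aluminium fence fixed to the bench, 24 mm deep, 50 high, 704 long. Origin: foot of its front face (towards the robot) at the saw line (dark line on bench and face). x: away from the robot, square to the face (face at x=0); y: along the fence towards the stops (fence spans y -302 to 404 mm); z up. Behind it, hold-down feet with knobs at y=-200 and 383 mm reach x=74 mm, 32 high.
- red_carriage: Red stop's aluminium carriage, fixed on the fence 155 to 330 mm from the saw line, nearer or farther than the blue one (70 mm or more apart). 52 mm along the fence, 83 mm high; black knob reaches 61 mm behind the face, 53 high. Origin: foot of the fence's face, mid-carriage; axes as the fence's. The lowered arm is 18 mm thick, centred on it: the batten meets the arm's side at y=-9 mm.
- red_stop (a joint): Angle (rad) of the red L-shaped arm; hinge along the fence, 14 mm behind the face, 72 mm up. 0 = fully down, 2.8 = right up and back (end stops); starts 2.5 to 2.8. Down: a bar 14 mm high runs 54 mm forward from the hinge, and its foot, 36 mm wide, covers 4 to 40 mm in front of the face, 5 to 79 mm above the bench. 140 g, light friction (0.01 N m).
- red_tip (a point): Middle of the end face of the red foot. Down: 22 mm in front of the fence's face, 5 mm up. Up: about 147 mm up and 2 to 25 mm behind the face, foot pointing up, its back edge at 120 mm height 45 to 55 mm behind the face. Pushed from behind towards the robot (1 to 2 N) it balances near 2.25 rad; 30 to 60 mm of push tips it over, then it falls to 0 by its weight if nothing is below.
- blue_stop (a joint): The same for the blue stop, of the same make; starts up at 2.5 to 2.8. Up, it leaves the batten free to pass beneath.
- blue_tip (a point): Middle of the end face of the blue foot, as for the red one.
- batten: Loose pale pine batten, 40 mm wide (its x), 400 long (its y), 20 high, about 0.17 kg. Origin: centre of its underside; y points along it towards the stops. Starts flat on the bench in front of the fence, 10 to 40 mm clear of it, up to 0.06 rad askew, its end 35 to 275 mm short of the red stop.
- batten_front (a point): On the batten: mid-height of its fence-side edge at the end towards the stops (20, 200, 10 mm from its origin).
- batten_rear (a point): On the batten: mid-height of its fence-side edge at the other end (20, -200, 10 mm from its origin).
- tape_measure: Bystander: yellow and black tape measure, 81 x 38 x 50 mm, behind the fence. Origin: centre of its underside.
- try_square: Bystander: try square lying behind the fence, dark wood stock 22 x 110 x 16 mm (along its y), steel blade reaching 161 mm along its x. Origin: centre of the stock's underside.
- spray_can: Bystander: green spray can with an orange cap behind the fence, 52 mm in diameter, 160 high. Origin: centre of its underside.
- offcut: Bystander: dark wood offcut 55 x 70 x 28 mm on the robot's side of the fence. Origin: centre of its underside.
Not all that is in view belongs to the job. What is shaped like the red_carriage but purple is not meant. Leave any green look-alike of the part that bears blue_stop alone.

How it is judged (in metres and radians):
On the way, in this order (a step that is already met when the one before it is completed fails the run):
1. the red stop is fully down, with the batten not yet at it (value of joint red_stop below 0.06 rad and y of batten_front in the frame of red_carriage below -0.025 m), for 0.2 s.
2. the batten lies flush along the fence with its end against the red stop (y of batten_front in the frame of red_carriage above -0.012 m and x of each of batten_front, batten_rear in the frame of fence above -0.003 m), for 0.2 s.
At the end, for the whole second after the job is handed in: The red stop is fully down (joint under 0.06 rad), the blue stop still up (over 2.3 rad), and the batten lies still and flat on the bench, its end within 3 mm of the red stop and both ends of its edge within 3 mm of the fence's face (all of step 2 and value of joint red_stop below 0.06 rad and value of joint blue_stop above 2.3 rad and y of batten_front in the frame of red_carriage below -0.006 m and angle between batten's own z axis and vertical below 0.03 rad and linear speed of batten below 0.01 m/s); the robot touches nothing.
It fails at once if the batten was lifted or tipped off the bench (height (world z) of batten above 0.012 m or angle between batten's own z axis and vertical above 0.15 rad).
It fails at once if the batten was rammed into the red stop (over 50 N) (contact force between batten and red_carriage above 50 N).
It fails at once if the blue stop was flipped (value of joint blue_stop below 2 rad).
It fails at once if a bystander (tape measure, try square, spray can, offcut) was moved by more than 20 mm (distance of any of tape_measure, try_square, spray_can, offcut from where it was at the start of the episode above 0.02 m).
It also fails if it takes over 72 s, if anything falls off the work surface, if the arm or the gripper's body presses on something with over 40 N, if the wrist force passes 120 N, or if a joint passes its speed limit or range.

ROBOT

A 6-joint arm with a two-finger parallel gripper is mounted at the origin on the work surface. World frame = base frame: x ahead of the robot, y to its left, z up, the work surface at z = 0. Lengths are in m, angles in degrees, forces in N, time in s.
With the tool pointing down it reaches from about 0.35 to 0.875 m from the base axis. Payload 4.2 kg.
Tool frame: the origin (TCP) lies between the finger pads; the fingertips stand 17 mm ahead of it and the grasp point (between the pads) lies 2 mm behind it; z points along the fingers, y is the line along which they close (so a half turn about z gives the same grasp; the last joint's range is limited). The gripper opens to 87 mm and grips with 3 to 60 N. Pads are 19 mm wide; open, the fingers measure 117 mm over their backs; the gripper's body (75 mm by 190 mm) begins 51 mm behind the grasp point.
Start: joints at [-54.626, 22.042, 0.453, 0, -68.411, -14.817], TCP at [0.219, -0.585, 0.24] pointing down, gripper open.
Joint ranges: [-179.83, 179.83], [-69.29, 118.12], [-61.27, 80.66], [-181.25, 117.63], [-171.15, -9.14], [-177.46, 177.46]. Speed limits (degrees/s): [159.86, 159.86, 180, 180, 180, 180].

INTERFACE

Orientations are given as a 3x3 rotation matrix whose columns are the frame's x, y, z axes.
In Python, from station import r gives the robot as it stands.
- The arm moves only by the tool servo_tool, never from a script. Its argument "targets" is a list of rows, each a list of 5 numbers: the shift along the world's x, y, z in units of 30 mm (1.0 is 30 mm), then the turn about the world's z in rad, then the finger opening in mm, from 0 to 87. In form: [[x, y, z, turn, gripper], ...]. A call has exactly 5 rows; each row is the pose to reach, as a shift and turn from the pose commanded when the call began; what a row does not reach only later rows make up. A row lasts 1/12 s, in which the tool goes at most 41.7 mm and 7.16 degrees, less where a joint would pass 70% of its speed; a pose out of reach is approached as far as the arm can. A call with a gripper value outside its range is refused whole. The fingers move at their own pace and stop on an object; the grip force is fixed at half the most. Time passes only in rows, so rows that repeat a pose let the fingers close, or fill a call up. It gives the time, the measured TCP pose, the force, the opening and the grip force at its end, in the units of the state.
- r.sense(): the state, without advancing time (a new reading comes with each control period).
- r.capture(name): name is "side" or "top" or "wrist"; returns a dict with "pixels" (384x512x3 uint8, red, green, blue), "fx", "fy", "cx", "cy" (pixels), "world_from_camera" (4x4, takes a point from camera to world coordinates). Camera axes: x right, y down, z forward; pixel columns grow to the right and rows downward; lengths in m; the calibration is good to about 2 mm. A picture is of the moment at which its call begins. There is no depth.
- r.finish_job(): hands the job in; it is judged then, once.
The state is a dict: "time_s": time; "joints": joint angles; "joint_velocities": joint speeds; "effort": joint torques, N m; "tcp_pos": TCP position; "ee_rot": TCP orientation; "wrist_force": force on the tool from outside, world axes, zero at the start; "moment": the same for the moment, N m; "gripper_width": opening from 0.0 (shut) to 1.0 (fully open); "gripper_force": force on a finger pad.
Only numpy, scipy, OpenCV 4.12 (cv2) and the standard library are available. Lean on these libraries where they do the work, as an engineer would, in place of code of your own. Each camera call takes 0.05 s, during which the arm holds its last target. There are 200 camera calls.

## Working session

There is one attempt and no reset: what is moved stays moved. The work goes in short steps, Python scripts to look and compute and a tool call to move; the robot and the scene stay as the last step left them, time stands still between calls to the robot, and variables do not carry over. Pictures are saved under pics/ and viewed, at most 10 in all, crops included, and the job is handed in when it is done.

Besides the shell and the picture viewer there is one more tool, called as name(argument=value, ...) on one line, values as JSON. servo_tool: Moves the arm, as the interface text tells. Its arguments: {"type":"object","properties":{"targets":{"type":"array","items":{"type":"array","items":{"type":"number"}}}},"required":["targets"]}

```bash
ls; mkdir -p pics
python3 - <<'E'
from station import r
import cv2,pickle
s=r.sense();print(s['time_s'],s['tcp_pos'],s['ee_rot'],s['wrist_force'],s['gripper_width'])
for n in('top','side'):
    c=r.capture(n);pickle.dump(c,open(f'pics/{n}0.pkl','wb'))
    cv2.imwrite(f'pics/{n}0.png',cv2.resize(c['pixels'][:,:,::-1],(800,600),interpolation=cv2.INTER_CUBIC))
    print(n,c['fx'],c['fy'],c['cx'],c['cy']);print(c['world_from_camera'])
E
```

```text
pics
0.0 [ 0.21927337 -0.5846512   0.23845531] [[-9.36402620e-01 -3.50926583e-01 -8.16328850e-04]
 [-3.50927528e-01  9.36400419e-01  2.03103783e-03]
 [ 5.16655120e-05  2.18834141e-03 -9.99997604e-01]] [ 0.31649079 -0.42727204  0.34176289] 0.9993397047698126
top 481.2348684122846 481.2348684122846 253.40619059737972 206.1549866536232
[[-8.23836739e-04 -9.81326261e-01  1.92348879e-01  2.35234160e-01]
 [-9.99917383e-01  3.27576763e-03  1.24296442e-02  2.63278035e-02]
 [-1.28276265e-02 -1.92322748e-01 -9.81247885e-01  1.54875232e+00]
 [ 0.00000000e+00  0.00000000e+00  0.00000000e+00  1.00000000e+00]]
side 485.6563440090947 485.6563440090947 254.2505715480238 201.35542645125668
[[-0.94740347 -0.22082485  0.23165286  0.22165678]
 [-0.31970249  0.61968964 -0.71678104  1.00154718]
 [ 0.01473019 -0.75314084 -0.65769437  0.93281728]
 [ 0.          0.          0.          1.        ]]
```

View pics/top0.png

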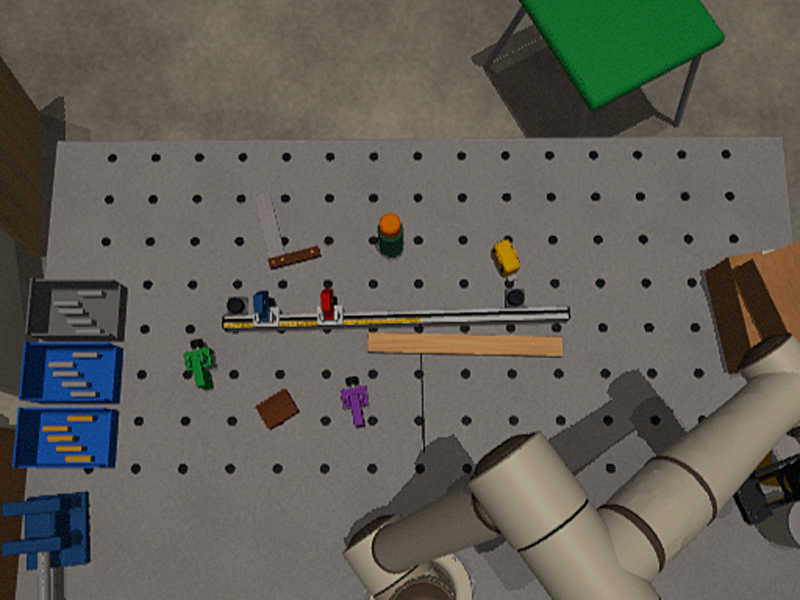

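View pics/side0.png

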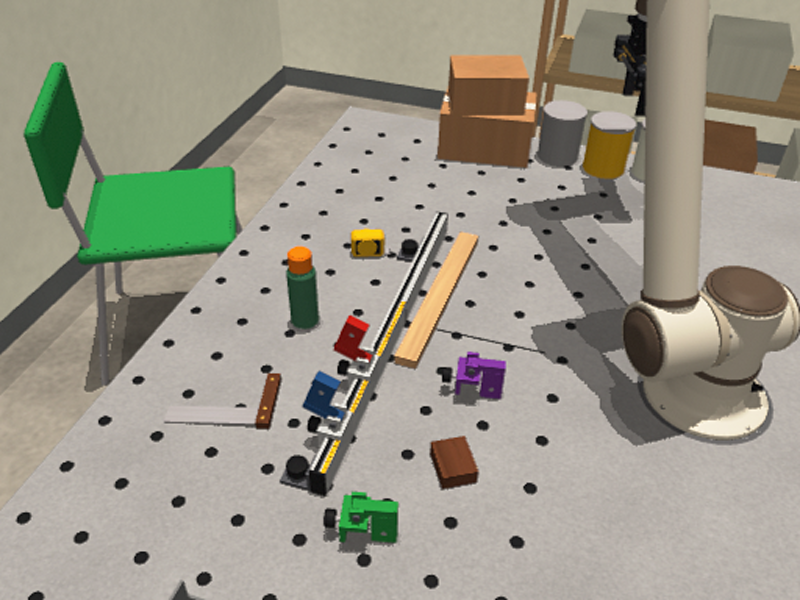

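Top view, 800-px scale. There are four stop-shaped things: red on the fence at (328,303), blue on the fence at (263,305), purple loose at (355,400) and green loose at (200,365). The red and blue ones on the fence fit the description. The batten runs from (368,343) to (562,347), and the saw line meets the fence near x≈421. I'll confirm in one enlarged crop.

```bash
cat > h.py <<'E'
import numpy as np
def ray(c,u,v):
    M=c['world_from_camera'];d=M[:3,:3]@np.array([(u-c['cx'])/c['fx'],(v-c['cy'])/c['fy'],1]);return M[:3,3],d
def at(c,u,v,z):
    o,d=ray(c,u,v);return o+d*(z-o[2])/d[2]
def proj(c,p):
    M=c['world_from_camera'];q=M[:3,:3].T@(np.asarray(p)-M[:3,3]);return c['fx']*q[0]/q[2]+c['cx'],c['fy']*q[1]/q[2]+c['cy']
E
python3 - <<'E'
import cv2,pickle,numpy as np
from h import *
c=pickle.load(open('pics/top0.pkl','rb'));im=c['pixels'][:,:,::-1]
a=im[175:235,136:256];b=im[175:235,250:370]
f=lambda x:cv2.resize(x,(800,295),interpolation=cv2.INTER_CUBIC)
cv2.imwrite('pics/crop0.png',np.vstack([f(a),np.zeros((8,800,3),np.uint8),f(b)]))
hsv=cv2.cvtColor(im.copy(),cv2.COLOR_BGR2HSV)
m=cv2.inRange(hsv,(8,60,120),(22,200,255));m[:205]=0;m[235:]=0;m[:,:225]=0;m[:,370:]=0
ys,xs=np.nonzero(m);print(len(xs),xs.min(),xs.max(),ys.min(),ys.max())
pts=np.array([at(c,x,y,.02)[:2] for x,y in zip(xs,ys)],np.float32)
print(cv2.minAreaRect(pts),cv2.boxPoints(cv2.minAreaRect(pts)))
E
```

```text
1556 225 359 205 227
((0.5001466274261475, -0.07731722295284271), (0.4326528310775757, 0.06341215968132019), 87.98416900634766) [[ 0.46085075 -0.2923945 ]
 [ 0.5242237  -0.29462504]
 [ 0.53944254  0.13776004]
 [ 0.47606957  0.1399906 ]]
```

View pics/crop0.png

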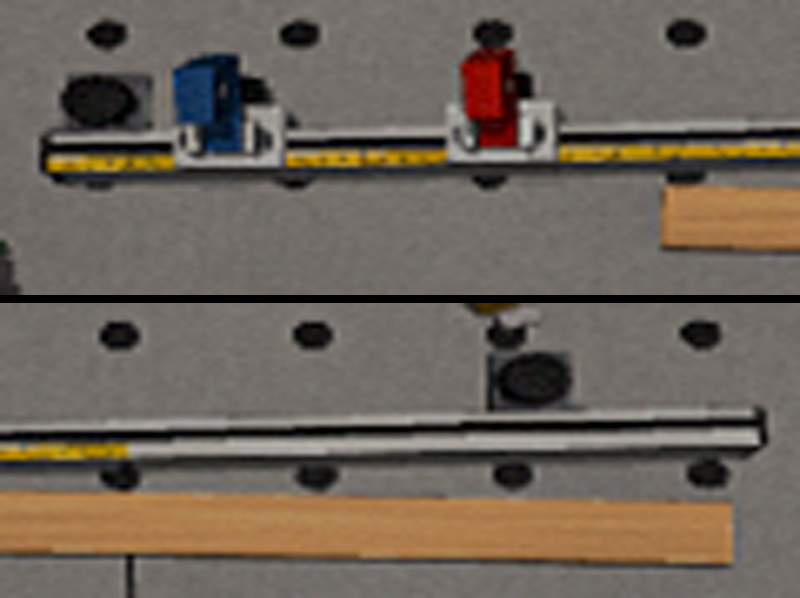

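The crop shows the red stop on the fence at about (490,90) and the blue at (215,90), both up. The batten's front end is at crop x≈662 and its rear end at x≈733 in the lower half. The fence's top front edge runs from (48,171) in the upper half to (762,446) in the lower.

Run:
```python
import pickle,numpy as np
from h import *
np.set_printoptions(precision=4,suppress=True)
c=pickle.load(open('pics/top0.pkl','rb'))
A=lambda x,y,z:at(c,136+x/6.667-.4,175+y/4.917-.4,z)
B=lambda x,y,z:at(c,250+x/6.667-.4,175+(y-303)/4.917-.4,z)
L=A(45,171,.05);R=B(762,446,.05);print('fence',L,R,np.linalg.norm(L-R))
yh=(L-R)/np.linalg.norm(L-R);yh[2]=0;xh=np.array([yh[1],-yh[0],0]);
O=L-yh*.404;print('origin',O,'yaw',np.degrees(np.arctan2(xh[1],xh[0])),xh,yh)
F=lambda p:(np.dot(p-O,xh)*1000,np.dot(p-O,yh)*1000)
for n,p in dict(carrL=A(447,150,.06),carrR=A(557,150,.06),redtipL=A(462,55,.147),redtipR=A(515,55,.147),bcarrL=A(173,150,.06),bcarrR=A(284,150,.06),saw=B(130,560,0),
 bf=A(663,186,.02),bfr=A(662,248,.02),br=B(733,502,.02),brr=B(733,564,.02)).items(): print(n,p,F(p))
s=pickle.load(open('pics/side0.pkl','rb'))
S=lambda x,y,z:at(s,x*.64-.2,y*.64-.2,z)
for n,p in dict(fl=S(311,471,.05),fr=S(443,213,.05),bf=S(413,364,.02),bfr=S(395,361,.02),can=S(303,320,0),tape=S(368,255,0)).items():print('side',n,p,F(p))
for n,(x,y,z) in dict(can=(390,215,.16),tape=(497,245,.05),tape2=(519,270,.05)).items():
  p=at(c,x*.64,y*.64,z);print(n,p,F(p))
```

```text
fence [0.5198 0.3984 0.05  ] [ 0.5358 -0.3047  0.05  ] 0.7033205660858519
origin [ 0.529  -0.0055  0.05  ] yaw 1.3094601899854346 [0.9997 0.0229 0.    ] [-0.0229  0.9997  0.    ]
carrL [0.531  0.2055 0.06  ] (np.float64(6.799270343662495), np.float64(210.8765547055923))
carrR [0.5308 0.1534 0.06  ] (np.float64(5.431593030700426), np.float64(158.72992372371843))
redtipL [0.5727 0.1894 0.147 ] (np.float64(48.156807784733004), np.float64(193.85288022955763))
redtipR [0.5726 0.1656 0.147 ] (np.float64(47.51847444933233), np.float64(170.0054627629308))
bcarrL [0.5314 0.3357 0.06  ] (np.float64(10.21137613256671), np.float64(340.9729010870054))
bcarrR [0.5312 0.2829 0.06  ] (np.float64(8.828179384589514), np.float64(288.2345470114513))
saw [ 0.47  -0.005  0.   ] (np.float64(-58.93256734494066), np.float64(1.7888448477650436))
bf [0.5145 0.105  0.02  ] (np.float64(-12.015946307435833), np.float64(110.79933475685505))
bfr [0.4733 0.1052 0.02  ] (np.float64(-53.196170901945564), np.float64(111.95455359049778))
br [ 0.5045 -0.2957  0.02  ] (np.float64(-31.08324256031919), np.float64(-289.60752
[... 277 characters left out ...]
at64(-294.8034645507225))
side bf [0.4778 0.1183 0.02  ] (np.float64(-48.37589471338957), np.float64(124.91960059076077))
side bfr [0.509  0.1217 0.02  ] (np.float64(-17.056883150220607), np.float64(127.56630098287786))
side can [0.7105 0.0572 0.    ] (np.float64(182.8786369674867), np.float64(58.47048463489982))
side tape [ 0.6672 -0.1719  0.    ] (np.float64(134.39579998535734), np.float64(-169.5684904877755))
can [0.7189 0.0553 0.16  ] (np.float64(191.21960849058888), np.float64(56.36776741482966))
tape [ 0.6909 -0.1639  0.05  ] (np.float64(158.27809753359296), np.float64(-162.14166189228644))
tape2 [ 0.6373 -0.2076  0.05  ] (np.float64(103.6645809881759), np.float64(-204.61082119462588))
```

servo_tool(targets=[[0.59,1.16,0,-0.067,0],[1.18,2.32,0,-0.134,0],[1.77,3.48,0,-0.201,0],[2.36,4.64,0,-0.268,0],[2.95,5.8,0,-0.336,0]])

```text
time_s: 0.52
tcp_pos: [0.3081, -0.4094, 0.239]
ee_rot: [[-1.0, -0.019, -0.001], [-0.019, 1.0, 0.001], [0.001, 0.001, -1.0]]
wrist_force: [1.5, -0.4, -0.3]
gripper_width: 0.708
gripper_force: 0.0
```

servo_tool(targets=[[0.59,1.16,0,0,0],[1.18,2.32,0,0,0],[1.77,3.48,0,0,0],[2.36,4.64,0,0,0],[2.95,5.8,0,0,0]])

```text
time_s: 0.93
tcp_pos: [0.3966, -0.2353, 0.2394]
ee_rot: [[-1.0, -0.023, -0.0], [-0.023, 1.0, 0.0], [0.0, 0.0, -1.0]]
wrist_force: [1.1, -0.5, -0.4]
gripper_width: 0.324
gripper_force: 0.0
```

servo_tool(targets=[[0.59,1.16,0,0,0],[1.18,2.32,0,0,0],[1.77,3.48,0,0,0],[2.36,4.64,0,0,0],[2.95,5.8,0,0,0]])

```text
time_s: 1.35
tcp_pos: [0.4851, -0.0612, 0.2394]
ee_rot: [[-1.0, -0.023, -0.0], [-0.023, 1.0, 0.0], [0.0, 0.0, -1.0]]
wrist_force: [-0.0, -0.3, -0.4]
gripper_width: 0.023
gripper_force: 0.0
```

servo_tool(targets=[[0.59,1.16,0,0,0],[1.18,2.32,0,0,0],[1.77,3.48,0,0,0],[2.36,4.64,0,0,0],[2.95,5.8,0,0,0]])

```text
time_s: 1.77
tcp_pos: [0.5737, 0.1127, 0.2392]
ee_rot: [[-1.0, -0.023, -0.001], [-0.023, 1.0, -0.0], [0.001, -0.0, -1.0]]
wrist_force: [0.9, 0.1, 0.5]
gripper_width: 0.001
gripper_force: 0.0
```

servo_tool(targets=[[0.7,1.1,0,0,0],[1.3,2.2,0,0,0],[1.3,2.2,-1.3,0,0],[1.3,2.2,-2.6,0,0],[1.3,2.2,-3.9,0,0]])

```text
time_s: 2.18
tcp_pos: [0.6124, 0.1778, 0.1209]
ee_rot: [[-1.0, -0.024, 0.0], [-0.024, 1.0, 0.001], [-0.0, 0.001, -1.0]]
wrist_force: [0.7, -0.1, -0.2]
gripper_width: 0.005
gripper_force: 0.0
```

Run:
```python
from station import r
import cv2
print(r.sense()['tcp_pos'])
a=r.capture('top')['pixels'][140:240,130:290,::-1];b=r.capture('side')['pixels'][170:300,170:330,::-1]
f=lambda x:cv2.resize(x,(400,int(x.shape[0]*2.5)),interpolation=cv2.INTER_CUBIC)
import numpy as np
a=f(a);b=f(b);a=cv2.copyMakeBorder(a,0,b.shape[0]-a.shape[0],0,0,0)
cv2.imwrite('pics/c1.png',np.hstack([a,b]))
```

```text
[0.61241402 0.17779381 0.120892  ]
```

View pics/c1.png

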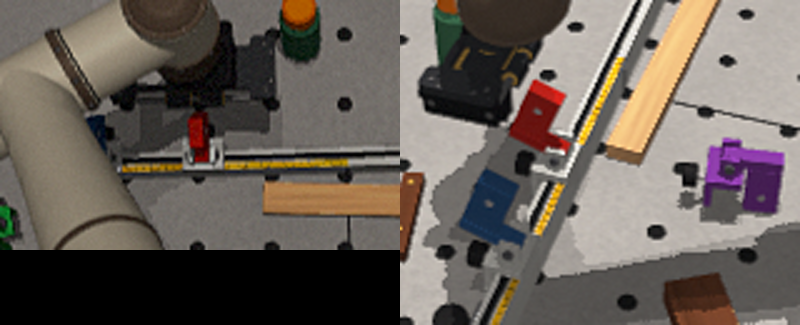

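The picture shows the fingers behind the red arm (198,130 in the left half), with the body clear of the can and the blue stop. I'll push towards the robot.

servo_tool(targets=[[-0.3,0,0,0,0],[-0.6,0,0,0,0],[-0.9,0,0,0,0],[-1.2,0,0,0,0],[-1.5,0,0,0,0]])

```text
time_s: 2.7
tcp_pos: [0.5801, 0.1778, 0.136]
ee_rot: [[-0.999, -0.03, 0.035], [-0.03, 1.0, 0.005], [-0.035, 0.004, -0.999]]
wrist_force: [19.0, -16.1, 27.8]
gripper_width: 0.006
gripper_force: 15.9
```

servo_tool(targets=[[-0.2,0,0,0,0],[-0.4,0,0,0,0],[-0.6,0,0,0,0],[-0.8,0,0,0,0],[-1.0,0,0,0,0]])

```text
time_s: 3.12
tcp_pos: [0.5535, 0.1772, 0.1444]
ee_rot: [[-0.999, -0.032, 0.043], [-0.032, 0.999, 0.006], [-0.043, 0.005, -0.999]]
wrist_force: [6.2, -19.3, 58.6]
gripper_width: 0.005
gripper_force: 27.9
```

Run:
```python
from station import r
import cv2
print(r.sense()['tcp_pos'])
b=r.capture('side')['pixels'][170:300,170:330,::-1]
cv2.imwrite('pics/c2.png',cv2.resize(b,(480,390),interpolation=cv2.INTER_CUBIC))
```

```text
[0.55345403 0.17721062 0.14441749]
```

View pics/c2.png

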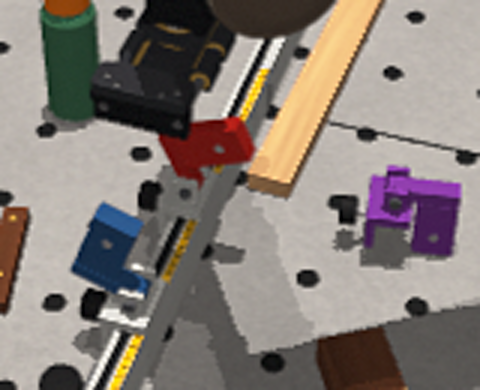

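The red arm (205,150) has turned forward about half way, but the fingertip contacted it low and is wedged at its outer face, with an upward force. I'll lift to relieve it.

servo_tool(targets=[[0.2,0,0.3,0,0],[0.2,0,0.7,0,0],[0.2,0,1.1,0,0],[0.2,0,1.5,0,0],[0.2,0,1.9,0,0]])

```text
time_s: 3.58
tcp_pos: [0.5436, 0.177, 0.184]
ee_rot: [[-1.0, -0.023, 0.005], [-0.023, 1.0, 0.003], [-0.005, 0.003, -1.0]]
wrist_force: [-0.5, 0.4, -0.4]
gripper_width: 0.008
gripper_force: 0.0
```

Run:
```python
from station import r
import cv2
s=r.sense();print(s['tcp_pos'],s['wrist_force'])
b=r.capture('side')['pixels'][170:300,170:330,::-1]
cv2.imwrite('pics/c3.png',cv2.resize(b,(480,390),interpolation=cv2.INTER_CUBIC))
```

```text
[0.54363001 0.17697976 0.18395135] [-0.45181889  0.44725781 -0.37769436]
```

View pics/c3.png

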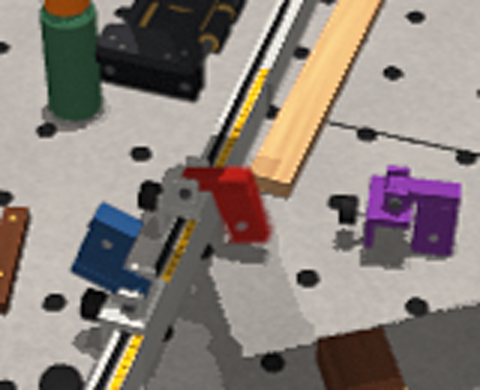

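The red arm now hangs down at (240,205) and the blue is still up. Next I go to the robot side of the batten with the fingers open.

servo_tool(targets=[[-0.45,-1.15,0,0,87],[-0.9,-2.3,0,0,87],[-1.35,-3.45,0,0,87],[-1.8,-4.6,0,0,87],[-2.25,-5.75,0,0,87]])

```text
time_s: 4.05
tcp_pos: [0.4752, 0.0032, 0.1817]
ee_rot: [[-1.0, -0.024, 0.005], [-0.024, 1.0, 0.001], [-0.005, 0.001, -1.0]]
wrist_force: [0.8, -0.2, 0.5]
gripper_width: 0.303
gripper_force: 0.0
```

servo_tool(targets=[[-0.5,-1.1,0,0,87],[-1.0,-2.2,0,0,87],[-1.5,-3.4,0,0,87],[-1.5,-3.4,-1.2,0,87],[-1.5,-3.4,-2.4,0,87]])

```text
time_s: 4.47
tcp_pos: [0.4326, -0.0991, 0.1108]
ee_rot: [[-1.0, -0.02, 0.012], [-0.02, 1.0, 0.001], [-0.012, 0.001, -1.0]]
wrist_force: [-0.0, 0.4, -1.8]
gripper_width: 0.678
gripper_force: 0.0
```

Run:
```python
from station import r
import cv2
from h import *
s=r.sense();print(s['tcp_pos'],s['gripper_width'])
c=r.capture('top')
O=np.array([.529,-.0055,0]);yh=np.array([-.0229,.9997,0]);xh=np.array([.9997,.0229,0])
# expected tip, down
p=O+yh*.184-xh*.022;p[2]=.079;print('red top expected px',proj(c,p))
im=c['pixels'].copy();h=cv2.cvtColor(im,cv2.COLOR_RGB2HSV);m=cv2.inRange(h,(0,150,80),(6,255,255))|cv2.inRange(h,(174,150,80),(180,255,255));m[:170]=0;m[240:]=0;m[:,:190]=0;m[:,235:]=0
ys,xs=np.nonzero(m);print(xs.min(),xs.max(),ys.min(),ys.max())
for q in [(-.04,.175),(.008,.175),(-.04,.193),(.008,.193)]:
  p=O+xh*q[0]+yh*q[1];p[2]=.079;print(q,proj(c,p))
```

```text
[ 0.43257488 -0.09906196  0.11083835] 0.6783007536078838
red top expected px (np.float64(210.6198700085311), np.float64(212.7839546217982))
208 213 200 219
(-0.04, 0.175) (np.float64(213.5578394133709), np.float64(218.42015010416833))
(0.008, 0.175) (np.float64(213.43819862060786), np.float64(203.2509028429747))
(-0.04, 0.193) (np.float64(207.75881242873623), np.float64(218.56843105850845))
(0.008, 0.193) (np.float64(207.67488613211827), np.float64(203.39972961443465))
```

servo_tool(targets=[[0,0,-1.0,0,87],[0,0,-1.8,0,87],[0,0,-2.4,0,87],[0,0,-2.8,0,87],[0,0,-2.8,0,87]])

```text
time_s: 4.93
tcp_pos: [0.4305, -0.0974, 0.0233]
ee_rot: [[-1.0, -0.023, -0.002], [-0.023, 1.0, -0.0], [0.002, -0.0, -1.0]]
wrist_force: [-0.2, -0.8, 0.4]
gripper_width: 0.992
gripper_force: 0.0
```

servo_tool(targets=[[0.2,0,0,0,87],[0.4,0,0,0,87],[0.6,0,0,0,87],[0.8,0,0,0,87],[1.0,0.02,0,0,87]])

```text
time_s: 5.35
tcp_pos: [0.4616, -0.0971, 0.0243]
ee_rot: [[-1.0, -0.022, 0.0], [-0.022, 1.0, 0.0], [-0.0, 0.0, -1.0]]
wrist_force: [-2.3, 0.1, 1.0]
gripper_width: 0.999
gripper_force: 0.9
```

servo_tool(targets=[[0.13,0,0,0,87],[0.26,0,0,0,87],[0.39,0,0,0,87],[0.5,0,0,0,87],[0.6,0,0,0,87]])

```text
time_s: 5.77
tcp_pos: [0.4791, -0.0971, 0.0234]
ee_rot: [[-1.0, -0.023, -0.001], [-0.023, 1.0, -0.0], [0.001, -0.0, -1.0]]
wrist_force: [-2.2, -0.0, 0.8]
gripper_width: 1.003
gripper_force: 1.0
```

servo_tool(targets=[[0.05,0,0,0,87],[0.1,0,0,0,87],[0.15,0,0,0,87],[0.2,0,0,0,87],[0.2,0,0,0,87]])

```text
time_s: 6.18
tcp_pos: [0.4825, -0.0972, 0.0232]
ee_rot: [[-1.0, -0.023, -0.006], [-0.023, 1.0, -0.0], [0.006, -0.0, -1.0]]
wrist_force: [-4.7, 0.9, 4.1]
gripper_width: 0.999
gripper_force: 2.8
```

servo_tool(targets=[[0.05,0,0,0,87],[0.1,0,0,0,87],[0.15,0,0,0,87],[0.15,0,0,0,87],[0.15,0,0,0,87]])

```text
time_s: 6.6
tcp_pos: [0.4827, -0.0975, 0.0225]
ee_rot: [[-1.0, -0.023, -0.014], [-0.023, 1.0, -0.001], [0.014, -0.0, -1.0]]
wrist_force: [-11.2, 2.5, 8.3]
gripper_width: 1.0
gripper_force: 6.0
```

servo_tool(targets=[[-0.3,0,0,0,0],[-0.8,0,0.3,0,0],[-1.2,0,0.9,0,0],[-1.2,-1.0,1.8,0,0],[-1.2,-2.0,2.7,0,0]])

```text
time_s: 7.02
tcp_pos: [0.4537, -0.1568, 0.1056]
ee_rot: [[-1.0, -0.027, 0.001], [-0.027, 1.0, -0.0], [-0.001, -0.0, -1.0]]
wrist_force: [1.7, 0.4, -0.3]
gripper_width: 0.707
gripper_force: 0.0
```

```bash
cat > bat.py <<'E'
from station import r
import cv2
from h import *
def run(n):
    s=r.sense();print(s['tcp_pos'],s['wrist_force'],s['gripper_width'])
    c=r.capture('top');im=c['pixels'][:,:,::-1]
    a=im[175:235,190:290];b=im[175:235,275:375]
    f=lambda x:cv2.resize(x,(800,295),interpolation=cv2.INTER_CUBIC)
    cv2.imwrite(f'pics/{n}.png',np.vstack([f(a),np.zeros((8,800,3),np.uint8),f(b)]))
E
python3 -c "
from bat import *
run('b1')"
```

```text
[ 0.45372787 -0.15678443  0.10558771] [ 1.6823907   0.43681548 -0.33592089] 0.7069962781242483
```

View pics/b1.png

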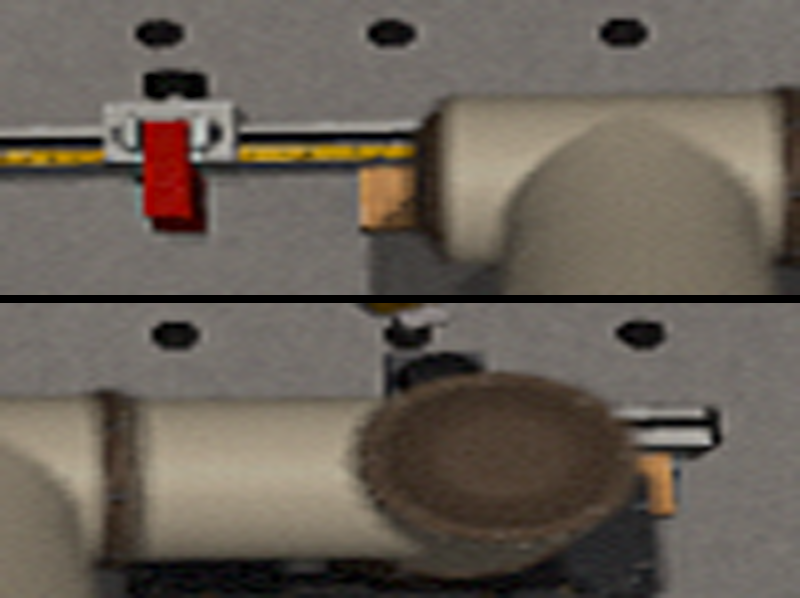

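Batten now lies flush: its front end is at upper crop (359,200) and its rear at lower (675,485). Next I push from the rear end.

servo_tool(targets=[[0.4,-1.15,0,0,0],[0.8,-2.3,0,0,0],[1.2,-3.45,0,0,0],[1.6,-4.6,0,0,0],[2.05,-5.75,0,0,0]])

```text
time_s: 7.48
tcp_pos: [0.5163, -0.3317, 0.105]
ee_rot: [[-1.0, -0.023, 0.003], [-0.023, 1.0, -0.001], [-0.003, -0.001, -1.0]]
wrist_force: [1.8, -0.4, 0.2]
gripper_width: 0.278
gripper_force: 0.0
```

servo_tool(targets=[[0,0,0,0,0],[0,0,-1.0,0,0],[0,0,-2.0,0,0],[0,0,-2.7,0,0],[0,0,-2.7,0,0]])

```text
time_s: 7.9
tcp_pos: [0.513, -0.3286, 0.0193]
ee_rot: [[-1.0, -0.022, -0.005], [-0.022, 1.0, 0.002], [0.005, 0.002, -1.0]]
wrist_force: [0.5, 0.8, 0.5]
gripper_width: 0.013
gripper_force: 0.0
```

servo_tool(targets=[[0,0.2,0,0,0],[0,0.4,0,0,0],[0,0.6,0,0,0],[0,0.8,0,0,0],[-0.02,1.0,0,0,0]])

```text
time_s: 8.32
tcp_pos: [0.5154, -0.2991, 0.0251]
ee_rot: [[-1.0, -0.024, 0.003], [-0.024, 1.0, -0.001], [-0.003, -0.001, -1.0]]
wrist_force: [0.4, -2.1, 2.1]
gripper_width: 0.009
gripper_force: 1.0
```

servo_tool(targets=[[-0.01,0.25,0,0,0],[-0.01,0.5,0,0,0],[-0.02,0.75,0,0,0],[-0.02,1.0,0,0,0],[-0.03,1.2,0,0,0]])

```text
time_s: 8.73
tcp_pos: [0.5135, -0.2627, 0.0236]
ee_rot: [[-1.0, -0.023, 0.0], [-0.023, 1.0, 0.0], [-0.0, 0.0, -1.0]]
wrist_force: [0.3, -1.9, 1.9]
gripper_width: 0.003
gripper_force: 0.9
```

servo_tool(targets=[[0,0.08,0,0,0],[0,0.16,0,0,0],[0,0.24,0,0,0],[0,0.32,0,0,0],[-0.01,0.4,0,0,0]])

```text
time_s: 9.15
tcp_pos: [0.5132, -0.2516, 0.0235]
ee_rot: [[-1.0, -0.023, 0.0], [-0.023, 1.0, -0.0], [-0.0, -0.0, -1.0]]
wrist_force: [-0.0, -1.1, 1.1]
gripper_width: 0.002
gripper_force: 0.9
```

```bash
python3 -c "
from bat import *
run('b2')"
```

```text
[ 0.51324002 -0.2515574   0.02350028] [-0.04880043 -1.06806277  1.13821543] 0.0018903613955899563
```

View pics/b2.png

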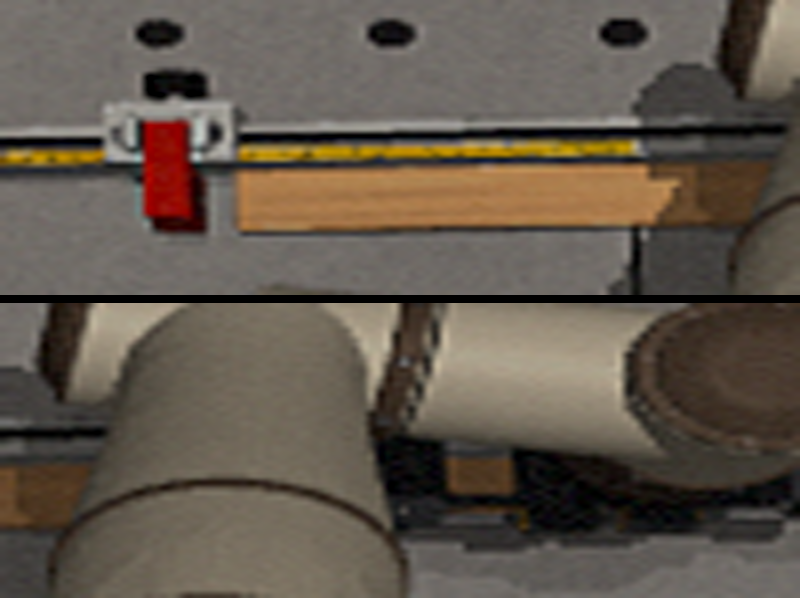

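The batten's end is at (236,200) and the red foot's side at (205,200), so about 12–14 mm remain. I'll push on gently.

servo_tool(targets=[[0,0.06,0,0,0],[0,0.12,0,0,0],[0,0.18,0,0,0],[0,0.24,0,0,0],[-0.01,0.3,0,0,0]])

```text
time_s: 9.62
tcp_pos: [0.5128, -0.2424, 0.0235]
ee_rot: [[-1.0, -0.023, -0.0], [-0.023, 1.0, 0.0], [0.0, 0.0, -1.0]]
wrist_force: [1.3, -1.8, 0.2]
gripper_width: 0.005
gripper_force: 0.7
```

servo_tool(targets=[[0,0.03,0,0,0],[0,0.06,0,0,0],[0,0.09,0,0,0],[0,0.12,0,0,0],[0,0.15,0,0,0]])

```text
time_s: 10.03
tcp_pos: [0.5132, -0.2386, 0.0236]
ee_rot: [[-1.0, -0.023, 0.001], [-0.023, 1.0, -0.001], [-0.001, -0.001, -1.0]]
wrist_force: [0.3, -7.5, -1.7]
gripper_width: 0.006
gripper_force: 3.9
```

servo_tool(targets=[[0,0.02,0,0,0],[0,0.04,0,0,0],[0,0.06,0,0,0],[0,0.08,0,0,0],[0,0.1,0,0,0]])

```text
time_s: 10.45
tcp_pos: [0.5141, -0.2383, 0.0244]
ee_rot: [[-1.0, -0.024, 0.003], [-0.024, 1.0, -0.004], [-0.003, -0.004, -1.0]]
wrist_force: [-0.5, -19.0, -1.1]
gripper_width: 0.006
gripper_force: 9.3
```

Contact with the stop at about 19 N. I back off, then press it flush again mid-length.

servo_tool(targets=[[0,-0.3,0,0,0],[0,-0.7,0.2,0,0],[0,-0.8,1.2,0,0],[-0.2,-0.6,2.3,0,40],[-0.8,0.4,2.7,0,87]])

```text
time_s: 10.87
tcp_pos: [0.4936, -0.2263, 0.1088]
ee_rot: [[-1.0, -0.021, 0.009], [-0.021, 1.0, -0.003], [-0.009, -0.004, -1.0]]
wrist_force: [2.0, 1.5, -0.1]
gripper_width: 0.084
gripper_force: 0.0
```

servo_tool(targets=[[-0.4,1.2,0,0,87],[-0.8,2.4,0,0,87],[-1.1,3.6,0,0,87],[-1.2,4.8,0,0,87],[-1.2,6.0,0,0,87]])

```text
time_s: 11.28
tcp_pos: [0.4516, -0.0418, 0.1051]
ee_rot: [[-1.0, -0.022, -0.0], [-0.022, 1.0, 0.001], [0.0, 0.001, -1.0]]
wrist_force: [0.8, 0.8, 0.1]
gripper_width: 0.45
gripper_force: 0.0
```

servo_tool(targets=[[0,0.4,0,0,87],[0,0.4,-1.0,0,87],[0,0.4,-2.0,0,87],[0,0.4,-2.7,0,87],[0,0.4,-2.7,0,87]])

```text
time_s: 11.7
tcp_pos: [0.4501, -0.0316, 0.0205]
ee_rot: [[-1.0, -0.022, -0.008], [-0.022, 1.0, -0.002], [0.008, -0.001, -1.0]]
wrist_force: [0.1, 0.4, 0.3]
gripper_width: 0.835
gripper_force: 0.0
```

servo_tool(targets=[[0.2,0,0,0,87],[0.4,0,0,0,87],[0.5,0,0,0,87],[0.6,0,0,0,87],[0.7,0,0,0,87]])

```text
time_s: 12.12
tcp_pos: [0.475, -0.031, 0.0246]
ee_rot: [[-1.0, -0.022, 0.002], [-0.022, 1.0, 0.001], [-0.002, 0.001, -1.0]]
wrist_force: [-1.2, -0.3, -0.0]
gripper_width: 0.993
gripper_force: 0.0
```

servo_tool(targets=[[0.1,0,0,0,87],[0.2,0,0,0,87],[0.27,0,0,0,87],[0.32,0,0,0,87],[0.36,0,0,0,87]])

```text
time_s: 12.53
tcp_pos: [0.481, -0.0317, 0.0229]
ee_rot: [[-1.0, -0.023, -0.008], [-0.023, 1.0, -0.001], [0.008, -0.001, -1.0]]
wrist_force: [-8.0, 1.3, 5.4]
gripper_width: 1.001
gripper_force: 4.2
```

servo_tool(targets=[[0.04,0,0,0,87],[0.08,0,0,0,87],[0.12,0,0,0,87],[0.16,0,0,0,87],[0.16,0,0,0,87]])

```text
time_s: 12.95
tcp_pos: [0.4812, -0.0323, 0.0222]
ee_rot: [[-1.0, -0.022, -0.018], [-0.022, 1.0, -0.003], [0.018, -0.002, -1.0]]
wrist_force: [-13.8, 3.1, 10.0]
gripper_width: 1.003
gripper_force: 7.2
```

Flush under 14 N. I retreat clear so the view is unobstructed.

servo_tool(targets=[[-0.3,0,0,0,87],[-0.8,0,0,0,87],[-1.2,0,0.7,0,87],[-1.6,0,1.7,0,87],[-1.8,-0.8,2.7,0,87]])

```text
time_s: 13.37
tcp_pos: [0.4345, -0.0537, 0.105]
ee_rot: [[-1.0, -0.027, -0.001], [-0.027, 1.0, -0.0], [0.001, -0.0, -1.0]]
wrist_force: [1.0, -0.2, 0.7]
gripper_width: 1.002
gripper_force: 0.0
```

servo_tool(targets=[[-0.2,-1.2,0.4,0,87],[-0.4,-2.4,0.8,0,87],[-0.6,-3.6,1.2,0,87],[-0.8,-4.8,1.6,0,87],[-1.0,-6.0,2.0,0,87]])

```text
time_s: 13.78
tcp_pos: [0.4054, -0.2368, 0.1657]
ee_rot: [[-1.0, -0.023, 0.003], [-0.023, 1.0, -0.001], [-0.003, -0.001, -1.0]]
wrist_force: [0.9, 0.6, -0.3]
gripper_width: 0.999
gripper_force: 0.0
```

servo_tool(targets=[[-0.4,-1.2,0,0,87],[-0.8,-2.4,0,0,87],[-1.2,-3.6,0,0,87],[-1.6,-4.8,0,0,87],[-1.8,-5.6,0,0,87]])

```text
time_s: 14.2
tcp_pos: [0.3505, -0.406, 0.1647]
ee_rot: [[-1.0, -0.021, 0.001], [-0.021, 1.0, -0.001], [-0.001, -0.001, -1.0]]
wrist_force: [0.5, 0.4, -0.3]
gripper_width: 1.0
gripper_force: 0.0
```

Run:
```python
from bat import *
run('b3')
# also append side crop
c=r.capture('side')['pixels'][130:320,170:330,::-1]
a=cv2.imread('pics/b3.png');a=cv2.resize(a,(560,598*560//800));b=cv2.resize(c,(240,285))
b=cv2.copyMakeBorder(b,0,a.shape[0]-285,0,0,0)
cv2.imwrite('pics/b4.png',np.hstack([a,b]))
```

```text
[ 0.35050019 -0.40602377  0.16470418] [ 0.47938915  0.39603587 -0.27891108] 0.9999971757438065
```

View pics/b4.png

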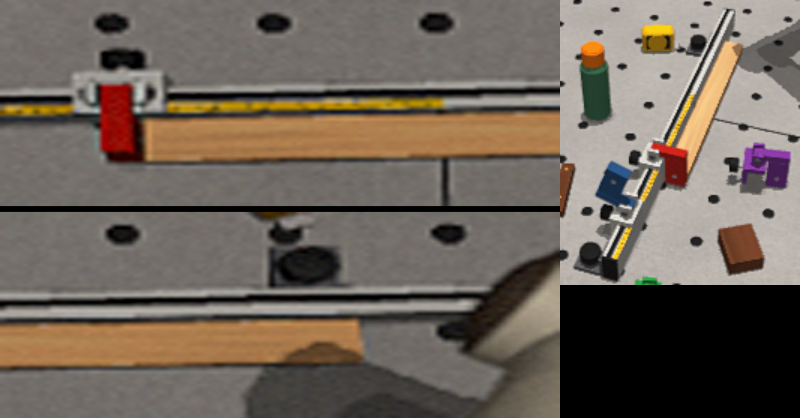

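Run:
```python
from bat import *
s=r.sense();c=r.capture('top');im=cv2.cvtColor(c['pixels'].copy(),cv2.COLOR_RGB2HSV)
O=np.array([.529,-.0055,0]);yh=np.array([-.0229,.9997,0]);xh=np.array([.9997,.0229,0])
sat=im[:,:,1].astype(float);gray=c['pixels'].mean(2)
for u in range(222,340,12):
    col=c['pixels'][:,u,0].astype(float)-c['pixels'][:,u,2]
    r0=206+np.argmax(np.diff(col[206:216]))
    a=col[r0-2:r0+4];t=(a.min()+a.max())/2
    k=[i for i in range(r0-2,r0+3) if col[i]<t<=col[i+1]]
    v=k[0]+(t-col[k[0]])/(col[k[0]+1]-col[k[0]]) if k else r0
    p=at(c,u,v,.02)-O;print(u,round(v,2),'x_f',round(p@xh*1000,1),'y_f',round(p@yh*1000,1))
row=c['pixels'][214].astype(int);print(row[205:225].tolist())
row=c['pixels'][217].astype(int);print(row[205:225].tolist())
```

```text
222 209.78 x_f -2.2 y_f 152.9
234 209.07 x_f -0.9 y_f 114.0
246 209.36 x_f -2.8 y_f 75.2
258 208.52 x_f -1.1 y_f 36.4
270 207.71 x_f 0.5 y_f -2.5
282 207.41 x_f 0.5 y_f -41.3
294 207.0 x_f 0.9 y_f -80.1
306 206.83 x_f 0.4 y_f -118.8
318 206.39 x_f 0.8 y_f -157.6
330 205.88 x_f 1.5 y_f -196.4
[[117, 113, 108], [118, 118, 115], [121, 128, 123], [158, 0, 0], [144, 4, 0], [146, 7, 0], [151, 11, 0], [152, 13, 0], [104, 2, 0], [23, 0, 0], [77, 52, 35], [189, 138, 83], [176, 125, 77], [169, 117, 73], [173, 123, 77], [174, 128, 76], [172, 124, 77], [171, 124, 77], [166, 119, 72], [171, 121, 73]]
[[119, 114, 108], [114, 114, 107], [118, 125, 120], [158, 0, 0], [152, 0, 1], [151, 10, 1], [151, 13, 1], [158, 17, 9], [131, 9, 0], [27, 0, 0], [59, 36, 18], [191, 140, 89], [176, 125, 78], [174, 123, 73], [177, 125, 80], [176, 126, 81], [173, 124, 74], [176, 126, 79], [176, 126, 76], [174, 126, 77]]
```

Run:
```python
from bat import *
c=r.capture('top');g=c['pixels'].astype(float).mean(2)
def fit(P):
    P=np.array(P);k=np.polyfit(P[:,1],P[:,0],1);res=P[:,0]-np.polyval(k,P[:,1]);m=abs(res)<.0025
    k=np.polyfit(P[m,1],P[m,0],1);return k,m.sum(),res[m].std()
# fence groove centroid (dark line on the top face)
P=[]
for u in list(range(228,336)):
    vc=proj(c,[.541+0-.0229*(at(c,u,205,.05)[1]+.0055),at(c,u,205,.05)[1],.05])[1]
    lo=int(round(vc))-3;w=np.clip(120-g[lo:lo+7,u],0,None)
    if w.sum()>0:P.append(at(c,u,(w*np.arange(lo,lo+7)).sum()/w.sum(),.05)[:2])
print('groove',fit(P))
# batten both edges by colour
E1,E2=[],[]
for u in range(220,334):
    d=c['pixels'][200:232,u,0].astype(float)-c['pixels'][200:232,u,2]
    i=np.nonzero(d>45)[0];i=i[(i>3)]
    f=[j for j in range(len(d)-1) if d[j]<45<=d[j+1]];b=[j for j in range(len(d)-1) if d[j]>=45>d[j+1]]
    if f and b:
        j=f[-1];E1.append(at(c,u,200+j+(45-d[j])/(d[j+1]-d[j]),.02)[:2])
        j=b[-1];E2.append(at(c,u,200+j+(d[j]-45)/(d[j]-d[j+1]),.02)[:2])
print('fence edge',fit(E1));print('robot edge',fit(E2))
```

```text
groove (array([-0.03350242,  0.54288235]), np.int64(108), np.float64(0.000726202066283886))
fence edge (array([-0.02585   ,  0.52985592]), np.int64(113), np.float64(0.0005331549857701823))
robot edge (array([-0.02624694,  0.48889265]), np.int64(114), np.float64(0.00048704343615261196))
```

The fence's slope looks slightly steeper than the batten's, so the rear may stand off by 1–3 mm. I'll press near the rear end, then near the front, with one closed finger pair.

servo_tool(targets=[[0.5,1.2,0,0,0],[1.0,2.4,0,0,0],[1.5,3.6,0,0,0],[2.0,4.8,0,0,0],[2.5,6.0,0,0,0]])

```text
time_s: 14.82
tcp_pos: [0.427, -0.2202, 0.1649]
ee_rot: [[-1.0, -0.024, 0.001], [-0.024, 1.0, -0.0], [-0.001, -0.0, -1.0]]
wrist_force: [0.4, -1.6, -1.1]
gripper_width: 0.709
gripper_force: 0.0
```

servo_tool(targets=[[0.4,1.1,-0.6,0,0],[0.4,1.1,-1.8,0,0],[0.4,1.1,-3.0,0,0],[0.4,1.1,-4.2,0,0],[0.4,1.1,-4.7,0,0]])

```text
time_s: 15.23
tcp_pos: [0.4361, -0.188, 0.0202]
ee_rot: [[-1.0, -0.025, -0.006], [-0.025, 1.0, 0.001], [0.006, 0.001, -1.0]]
wrist_force: [-0.7, 1.0, -0.6]
gripper_width: 0.321
gripper_force: 0.0
```

servo_tool(targets=[[0.3,0,0,0,0],[0.6,0,0,0,0],[0.9,0,0,0,0],[1.1,0,0,0,0],[1.2,0,0,0,0]])

```text
time_s: 15.65
tcp_pos: [0.4774, -0.1901, 0.0252]
ee_rot: [[-1.0, -0.023, 0.005], [-0.024, 1.0, -0.001], [-0.005, -0.001, -1.0]]
wrist_force: [0.0, 0.2, 1.0]
gripper_width: 0.015
gripper_force: 0.0
```

servo_tool(targets=[[0.1,0,0,0,0],[0.16,0,0,0,0],[0.22,0,0,0,0],[0.28,0,0,0,0],[0.34,0,0,0,0]])

```text
time_s: 16.07
tcp_pos: [0.4846, -0.1901, 0.0236]
ee_rot: [[-1.0, -0.023, -0.0], [-0.023, 1.0, 0.0], [0.0, 0.0, -1.0]]
wrist_force: [-0.2, -1.0, -0.1]
gripper_width: 0.003
gripper_force: 0.0
```

servo_tool(targets=[[0.04,0,0,0,0],[0.08,0,0,0,0],[0.12,0,0,0,0],[0.16,0,0,0,0],[0.16,0,0,0,0]])

```text
time_s: 16.48
tcp_pos: [0.4849, -0.19, 0.0228]
ee_rot: [[-1.0, -0.021, -0.01], [-0.021, 1.0, 0.001], [0.01, 0.001, -1.0]]
wrist_force: [-6.7, -0.2, 5.8]
gripper_width: 0.009
gripper_force: 4.0
```

servo_tool(targets=[[-0.5,0,0,0,0],[-1.0,0.6,0,0,0],[-1.0,1.8,0,0,0],[-1.0,3.0,0,0,0],[-1.0,4.2,0,0,0]])

```text
time_s: 16.9
tcp_pos: [0.4599, -0.063, 0.0237]
ee_rot: [[-1.0, -0.021, 0.002], [-0.021, 1.0, 0.0], [-0.002, 0.0, -1.0]]
wrist_force: [1.5, 0.2, 0.1]
gripper_width: 0.007
gripper_force: 0.0
```

servo_tool(targets=[[0,1.2,0,0,0],[0,2.4,0,0,0],[0,3.4,0,0,0],[0,3.8,0,0,0],[0,3.8,0,0,0]])

```text
time_s: 17.32
tcp_pos: [0.4606, 0.0526, 0.0238]
ee_rot: [[-1.0, -0.027, 0.002], [-0.027, 1.0, 0.001], [-0.002, 0.001, -1.0]]
wrist_force: [0.3, -0.2, -1.3]
gripper_width: 0.008
gripper_force: 0.0
```

servo_tool(targets=[[0.2,0,0,0,0],[0.35,0,0,0,0],[0.5,0,0,0,0],[0.6,0,0,0,0],[0.65,0,0,0,0]])

```text
time_s: 17.73
tcp_pos: [0.4789, 0.0487, 0.0233]
ee_rot: [[-1.0, -0.02, -0.002], [-0.02, 1.0, -0.001], [0.002, -0.0, -1.0]]
wrist_force: [-3.9, 0.8, 2.2]
gripper_width: 0.003
gripper_force: 1.6
```

servo_tool(targets=[[0.04,0,0,0,0],[0.08,0,0,0,0],[0.12,0,0,0,0],[0.16,0,0,0,0],[0.2,0,0,0,0]])

```text
time_s: 18.15
tcp_pos: [0.4792, 0.0482, 0.0226]
ee_rot: [[-1.0, -0.02, -0.012], [-0.02, 1.0, -0.003], [0.012, -0.003, -1.0]]
wrist_force: [-14.7, 4.8, 9.8]
gripper_width: 0.001
gripper_force: 7.1
```

servo_tool(targets=[[-0.4,0,0,0,0],[-0.9,0,0.2,0,0],[-1.0,0,1.4,0,0],[-1.0,-0.5,2.6,0,0],[-1.0,-1.7,2.7,0,0]])

```text
time_s: 18.57
tcp_pos: [0.4602, 0.0014, 0.1106]
ee_rot: [[-0.999, -0.03, 0.015], [-0.03, 1.0, 0.003], [-0.015, 0.003, -1.0]]
wrist_force: [1.6, 0.5, -0.1]
gripper_width: 0.004
gripper_force: 0.0
```

servo_tool(targets=[[0.4,-1.2,0,0,0],[0.8,-2.4,0,0,0],[1.2,-3.6,0,0,0],[1.6,-4.8,0,0,0],[1.9,-6.0,0,0,0]])

```text
time_s: 18.98
tcp_pos: [0.5132, -0.1833, 0.1049]
ee_rot: [[-1.0, -0.023, 0.002], [-0.023, 1.0, -0.0], [-0.002, -0.001, -1.0]]
wrist_force: [1.2, 0.1, -0.2]
gripper_width: 0.006
gripper_force: 0.0
```

servo_tool(targets=[[0,-1.3,0,0,0],[0,-2.6,0,0,0],[0,-2.9,0,0,0],[0,-2.9,0,0,0],[0,-2.9,-0.5,0,0]])

```text
time_s: 19.4
tcp_pos: [0.5138, -0.2694, 0.0918]
ee_rot: [[-1.0, -0.022, 0.006], [-0.022, 1.0, -0.002], [-0.006, -0.002, -1.0]]
wrist_force: [0.5, 0.2, -0.1]
gripper_width: 0.005
gripper_force: 0.0
```

servo_tool(targets=[[0,0,-0.8,0,0],[0,0,-1.6,0,0],[0,0,-2.2,0,0],[0,0,-2.2,0,0],[0,0,-2.2,0,0]])

```text
time_s: 19.82
tcp_pos: [0.5117, -0.2671, 0.0231]
ee_rot: [[-1.0, -0.024, -0.002], [-0.024, 1.0, 0.0], [0.002, 0.0, -1.0]]
wrist_force: [0.6, 0.1, -0.1]
gripper_width: 0.003
gripper_force: 0.0
```

Clear behind the rear end. I approach to −0.241 and then nudge slowly.

servo_tool(targets=[[0,0.2,0,0,0],[0,0.4,0,0,0],[0,0.6,0,0,0],[0,0.72,0,0,0],[0,0.82,0,0,0]])

```text
time_s: 20.23
tcp_pos: [0.5124, -0.2427, 0.0244]
ee_rot: [[-1.0, -0.024, 0.001], [-0.024, 1.0, -0.0], [-0.001, -0.0, -1.0]]
wrist_force: [0.6, 0.2, 0.1]
gripper_width: 0.001
gripper_force: 0.0
```

servo_tool(targets=[[0,0.03,0,0,0],[0,0.06,0,0,0],[0,0.1,0,0,0],[0,0.14,0,0,0],[0,0.18,0,0,0]])

```text
time_s: 20.65
tcp_pos: [0.512, -0.2387, 0.0236]
ee_rot: [[-1.0, -0.023, -0.0], [-0.023, 1.0, -0.001], [0.0, -0.001, -1.0]]
wrist_force: [-0.7, -7.3, -1.1]
gripper_width: 0.007
gripper_force: 4.1
```

servo_tool(targets=[[0,-0.3,0,0,0],[0,-0.9,0,0,0],[0,-1.5,0.6,0,0],[0,-1.8,1.8,0,0],[-0.5,-2.4,2.7,0,0]])

```text
time_s: 21.07
tcp_pos: [0.499, -0.3111, 0.1059]
ee_rot: [[-1.0, -0.025, 0.002], [-0.025, 1.0, -0.001], [-0.001, -0.001, -1.0]]
wrist_force: [0.5, -0.5, -0.6]
gripper_width: 0.005
gripper_force: 0.0
```

servo_tool(targets=[[-0.8,-1.0,0.4,0,0],[-1.6,-2.0,0.8,0,0],[-2.4,-3.0,1.0,0,0],[-2.4,-3.0,1.0,0,0],[-2.4,-3.0,1.0,0,0]])

```text
time_s: 21.48
tcp_pos: [0.4235, -0.402, 0.135]
ee_rot: [[-1.0, -0.018, 0.001], [-0.018, 1.0, -0.0], [-0.001, -0.0, -1.0]]
wrist_force: [-0.2, 0.6, -0.1]
gripper_width: 0.007
gripper_force: 0.0
```

Run:
```python
from bat import *
run('b5')
b=r.capture('side')['pixels'][130:320,150:330,::-1]
a=cv2.imread('pics/b5.png');a=cv2.resize(a,(530,418));b=cv2.resize(b,(270,285))
cv2.imwrite('pics/b6.png',np.hstack([a,cv2.copyMakeBorder(b,0,418-285,0,0,0)]))
```

```text
[ 0.42350323 -0.40198003  0.13497863] [-0.22655109  0.60527234 -0.06178752] 0.006837270028299235
```

View pics/b6.png

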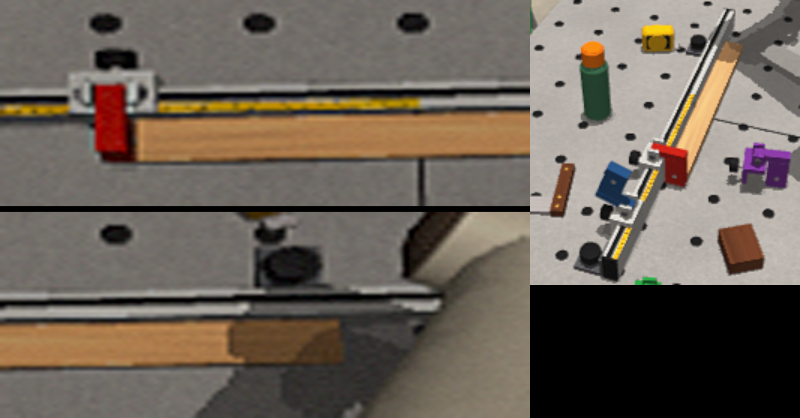

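The red arm is down at (112,120), the batten's end is against it at (135,140) and the batten is flush along the fence. The blue stop is still up at (615,185 in the side view), and the robot is clear. I'm handing in.

```bash
python3 -c "
from station import r
print(r.finish_job())"
```

```text
the job is handed in; nothing more can be done
None
```

The job is handed in, with no verdict returned: the last pictures show the red stop down, the batten flush along the fence with its end against that stop, the blue stop still up, and the other things in view apparently where they were.

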